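# Clip the angle gauge on the uneven stud, rock it to its mark and hold

### The job

Take the clip-on angle gauge off its parking rail by squeezing its spring clip, seat it upright on the round head of the stud block with the dial facing the same way as before, and let go so the clip closes on the stud. Then take hold of the gauge by its plate, clear of the clip wing, and rock it on the stud until its swinging pointer settles over the set mark tab. Finish while still holding it there, and leave the other things on the bench where they are.

Things in the scene. Friction and masses are not known exactly. Their poses are not given: they have to be found in the camera images.
- gauge: Clip-on angle gauge, 0.27 kg. Upright plate 84 mm wide (y), 8 mm thick (x +5 to +13 mm), z +14 to +130 mm (z up), white dial on the +x face; below, a tongue 26 mm wide down to z -16. Spring clip behind (-x). Boss and pointer stand 7 mm proud of the dial below z 97: fingertips above z 100. Origin: rocking centre, at stud_head when seated (x 0 = mid thickness of the stud).
- pins (a point): Point midway between two 8 mm steel pins that stick out of the plate's back to x -7 mm at gauge y -18.6 and +18.6, z +22.2 mm. They straddle the stud's head from above and carry the gauge; seated, they turn about the gauge's origin.
- clip_grip (a point): Place to squeeze the clip from above, fingers closing along gauge x: gauge x +1.5, y 0, z +121 mm, the middle between plate front and wing when squeezed home (23 mm over all).
- plate_grip (a point): Place to grip the bare plate (8 mm thick, fingers closing along gauge x) clear of the wing: gauge x +9, y -28, z +121 mm. The mirror place at y +28 is as good.
- jaw (a joint): Spring clip, rad; pivot along gauge y at x -8, z +55 mm. Wing (20 mm wide at y 0, top z 124) leans out: 40 mm over wing and plate at 0; at 0.25 (home) it is parallel to the plate, 23 mm over all. Rubber jaw (z -7 to +7) is 6 mm from the plate's back at 0, 19 mm at 0.25, on the stud about 0.07. Home takes 15 N; grip with 30 N. Only the wing moves: let the hand shift so that the plate stays.
- pointer (a joint): Black pointer, 50 mm long, a damped pendulum on the dial, pivot at gauge y 0, z +92 mm. rad about gauge x: 0 along the plate's -z, positive with the tip towards gauge +y. With the gauge's top leaning to its +y by an angle, the settled pointer reads + that angle. Settles in under 1 s; cannot be touched.
- mark (a joint): Set mark: small dark tab 8 mm wide low on the dial, radius 50 to 62 mm about the pointer's pivot; angle as for the pointer. Drawn from 0.20 to 0.42 (gauge +y side) and stays. The pointer is on the mark when the two angles are equal.
- pointer_tip (a point): Tip of the pointer.
- mark_point (a point): Middle of the mark tab's inner edge, on the circle of the pointer tip.
- stud: Steel stud block, fixed: base 90 x 110 x 20 mm, upright neck 26 mm wide (y) and 10 mm thick (x), round head of the same thickness, radius 25 mm about a centre 85 mm up, uneven: its +y side bulges to 28 mm. Origin: centre of the underside. The gauge sits on it with gauge x along stud x (within 25 degrees of world +x).
- stud_head (a point): Centre of the stud's head, 85 mm above the bench, mid thickness; axes as stud.
- rail: Parking rail, fixed: wooden foot 70 x 120 x 12 mm with an upright aluminium strip 5 mm thick (x), 90 mm wide (y), top 60 mm above the bench. The gauge starts hung on it by its pins, clip unloaded, gauge origin about 42 mm above the bench. Origin: centre of the underside.
- driver: Blue electric screwdriver, about 200 mm long, 34 mm thick, lying; leave it. Origin under its middle.
- pliers: Pliers with red grips, about 160 mm long, 14 mm high; leave them.
- insert0: Brass insert 28 mm wide, 14 mm high, with a steel pin to one side; leave it.
- insert1: Another such insert; leave it.
- insert2: Another such insert; leave it.
- cover: Black plastic cover, open tray 90 x 55 x 22 mm; leave it.

How it is judged:
On the way:
1. the gauge sits upright on the stud's head, its clip closed on the stud, and has been let go (x of plate_grip in the frame of stud above 0.002 m and distance between gauge and stud_head below 0.008 m and value of joint jaw between 0.045 and 0.115 rad and contact force between gauge and stud above 2 N and angle between gauge's own x axis and vertical between 1.45 and 1.69 rad and angle between gauge's own z axis and vertical below 0.17 rad and contact force between the fingers and gauge below 0.1 N), for 0.3 s.
At the end, for the whole second after the job is handed in: The gauge sits on the stud's head (rocking centre within 8 mm, dial on the stud's +x side, plate upright front to back within 7 degrees), clip closed on the stud, pointer at rest with its tip within 4.5 mm of the mark point, and the fingers still hold the gauge (x of plate_grip in the frame of stud above 0.002 m and distance between gauge and stud_head below 0.008 m and value of joint jaw between 0.045 and 0.115 rad and contact force between gauge and stud above 2 N and angle between gauge's own x axis and vertical between 1.45 and 1.69 rad and distance between pointer_tip and mark_point below 0.0045 m and velocity of joint pointer between -0.15 and 0.15 rad/s and contact force between the fingers and gauge above 1 N and contact force between gauge and rail below 0.1 N); the arm keeps its last pose, push and grip.
It fails at once if a bystander was pushed more than 30 mm (distance of any of driver, pliers, insert0, insert1, insert2, cover from where it was at the start of the episode above 0.03 m).
It also fails if it takes over 64 s, if anything falls off the work surface, if the arm or the gripper's body presses on something with over 40 N, if the wrist force passes 120 N, or if a joint passes its speed limit or range.

### The arm

A 6-joint arm with a two-finger parallel gripper is mounted at the origin on the work surface. World frame = base frame: x ahead of the robot, y to its left, z up, the work surface at z = 0. Lengths are in m, angles in rad, forces in N, time in s.
With the tool pointing down it reaches from about 0.375 to 0.9 m from the base axis. Payload 3.1 kg.
Tool frame: the origin (TCP) lies between the finger pads; the fingertips stand manip.nose_length ahead of it and the grasp point (between the pads) lies 5 mm behind it (manip.nose_length is the distance from the TCP to the fingertips, in m); z points along the fingers, y is the line along which they close (so a half turn about z gives the same grasp; the last joint's range is limited). The gripper opens to 85 mm and grips with 20 to 120 N. Pads are 22 mm wide; open, the fingers measure 114 mm over their backs; the gripper's body (76 mm by 85 mm) begins 54 mm behind the grasp point. The pads swing forward as they close: fully open they stand 13 mm farther back than shut.
Start: joints at [0.988, 0.527, 1.433, -0, 1.181, -0.178], TCP at [0.246, 0.574, 0.245] pointing down, gripper open.
Joint ranges: [-3.08, 3.08], [-0.75, 2.2], [0.22, 2.44], [-1.43, 4.57], [0, 2.65], [-2.85, 2.85]. Speed limits (rad/s): [2.79, 2.79, 3.14, 3.14, 3.14, 3.14].

### API

Orientations are given as a unit quaternion [x, y, z, w].
In Python, from station import monitor, eyes, job, manip gives the robot as it stands.
- The arm moves only by the shell command python3 -m pendant 'ROWS' [FORCE]. ROWS is JSON, a list that holds one entry, the list of rows, each a list of 7 numbers: the shift along the tool's x, y, z as a fraction of full scale, then the turn, a rotation vector about the tool's x, y, z as a fraction of full scale, then the opening, from 0 (shut) to 1 (fully open). A call has 1 to 20 rows; each row shifts and turns the commanded pose from where the row before left it, along the tool's axes as they then stand; what a row does not reach is not made up. Full scale, the value 1, is 800 mm for a shift and 0.12 rad for a turn. A row lasts 1/10 s, in which the tool goes at most 50 mm and 8.59 degrees, less where a joint would pass 70% of its speed; a pose out of reach is approached as far as the arm can. A call with a number of a shift or a turn outside -1 to 1 is refused whole. A call with a gripper value outside its range is refused whole. The fingers move at their own pace and stop on an object; FORCE is the grip in N (left out, the last holds). Time passes only in rows, so rows that do not move let the fingers close. It gives the time, the measured TCP pose, the force, the opening and the grip force at its end, in the units of the state.
- monitor.sense(): the state, without advancing time (a new reading comes with each control period).
- eyes.snapshot(name): name is "scene" or "top"; returns a dict with "pixels" (384x512x3 uint8, red, green, blue), "depth" (384x512 float32, m along the optical axis (not along the pixel's ray), 0 where there is no reading), "intrinsics" (3x3 intrinsics, pixels), "eye" and "attitude" of the camera in the world. Camera axes: x right, y down, z forward; pixel columns grow to the right and rows downward; lengths in m; the calibration is good to about 2 mm. A picture is of the moment at which its call begins.
- job.sign_off(): hands the job in; it is judged then, once.
The state is a dict: "t": time; "q": joint angles; "qd": joint speeds; "tau": joint torques, N m; "tcp_pos": TCP position; "tool_rot": TCP orientation; "force": force on the tool from outside, world axes, zero at the start; "ft_torque": the same for the moment, N m; "finger_gap": opening from 0.0 (shut) to 1.0 (fully open); "gripper_force": force on a finger pad.
Only numpy, scipy, OpenCV 4.12 (cv2) and the standard library are available. Lean on these libraries where they do the work, as an engineer would, in place of code of your own. Each camera call takes 0.05 s, during which the arm holds its last target. There are 200 camera calls.

## Working session

There is one attempt and no reset: what is moved stays moved. The work goes in short steps, Python scripts to look and compute and a shell command to move; the robot and the scene stay as the last step left them, time stands still between calls to the robot, and variables do not carry over. Pictures are saved under pics/ and viewed, at most 10 in all, crops included, and the job is handed in when it is done.

```bash
mkdir -p pics; ls
cat > h.py <<'E'
from station import monitor, eyes, job, manip
import numpy as np, cv2
from scipy.spatial.transform import Rotation as R
def snap(n):
    s=eyes.snapshot(n); s['R']=np.array(s['attitude']) 
    if s['R'].size==4: s['R']=R.from_quat(s['R'].ravel()).as_matrix()
    s['eye']=np.array(s['eye']); s['K']=np.array(s['intrinsics']); return s
def cloud(s):
    K=s['K'];d=s['depth'];v,u=np.indices(d.shape)
    c=np.stack([(u-K[0,2])/K[0,0]*d,(v-K[1,2])/K[1,1]*d,d],-1)
    P=c@s['R'].T+s['eye'];P[d==0]=np.nan;return P
def save(n,im): cv2.imwrite('pics/'+n+'.png',cv2.cvtColor(im,cv2.COLOR_RGB2BGR))
E
python3 - <<'E'
from h import *
print(manip.nose_length, monitor.sense())
for n in ['scene','top']:
    s=snap(n); np.savez(n+'0.npz',**{k:np.array(v) for k,v in s.items()}); save(n+'0',s['pixels']); print(n,s['eye'],s['R'],s['K'])
E
```

```text
pics
0.014 {'t': 0.0, 'q': array([ 9.87507035e-01,  5.28451092e-01,  1.43393494e+00,  9.29394427e-06,
        1.18134972e+00, -1.78530240e-01]), 'qd': array([0.00028344, 0.00164894, 0.00093682, 0.00096035, 0.0012893 ,
       0.00047627]), 'tau': array([-1.32936616e-04, -4.42356098e+01, -1.78024936e+01, -2.36850838e-04,
        8.43362999e-03, -1.71928127e-05]), 'tcp_pos': array([0.24572594, 0.57391942, 0.24433244]), 'tool_rot': array([ 2.01002477e-01,  9.79590147e-01, -9.93154418e-04, -4.02355447e-04]), 'force': array([0.20347505, 0.35231208, 0.48198299]), 'ft_torque': array([-0.03061131,  0.01052433,  0.02301436]), 'gripper_force': 0.0, 'finger_gap': 1.004480307512043}
scene [1.36374859 0.57690686 1.01295066] [[-0.57446564  0.54763429 -0.60834687]
 [ 0.81852646  0.38260738 -0.42851607]
 [-0.00191209 -0.74411577 -0.66804795]] [[388.20965991   0.         256.29415831]
 [  0.         388.20965991 191.88465134]
 [  0.           0.           1.        ]]
top [ 4.12821645e-01 -1.70083780e-04  1.27252680e+00] [[-4.56160364e-03 -9.90553082e-01  1.37053944e-01]
 [-9.99989583e-01  4.49670464e-03 -7.83133100e-04]
 [ 1.59443799e-04 -1.37056089e-01 -9.90563276e-01]] [[425.98560259   0.         258.82576597]
 [  0.         425.98560259 192.24381158]
 [  0.           0.           1.        ]]
```

View pics/scene0.png

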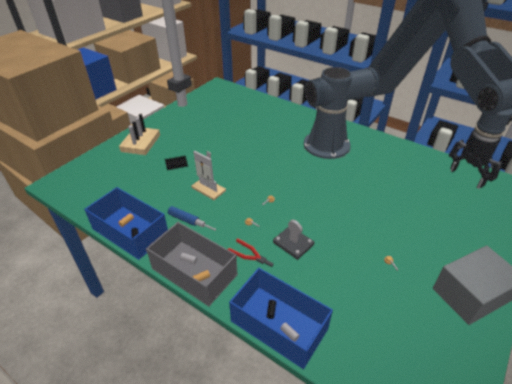

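View pics/top0.png

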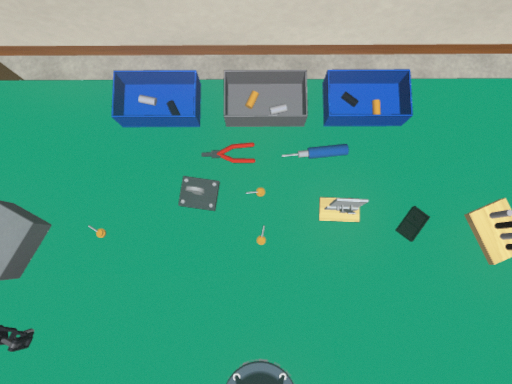

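The scene view shows the gauge on its rail at about (205,172) and the stud block at (293,236). The top view has them at (345,205) and (198,190). Next I'll measure both.

Run:
```python
from h import *
S={n:dict(np.load(n+'0.npz')) for n in ['scene','top']}
a=S['scene']['pixels'][140:205,170:250]; b=S['top']['pixels'][180:230,310:380]; c=S['scene']['pixels'][210:262,265:325]; d=S['top']['pixels'][170:220,170:230]
save('crop0',np.vstack([np.hstack([cv2.resize(x,(400,300),interpolation=cv2.INTER_CUBIC) for x in r]) for r in [(a,b),(c,d)]]))
for n in S:
    P=cloud(S[n]); x,y,z=P[...,0],P[...,1],P[...,2]
    for lab,(cx,cy) in dict(g=(0.43,-0.21),s=(0.46,0.15)).items():
        m=(abs(x-cx)<.09)&(abs(y-cy)<.09)
        print(n,lab,m.sum())
        for lo,hi in [(.006,.017),(.017,.024),(.03,.06),(.065,.1),(.1,.13),(.13,.158),(.158,.185)]:
            q=P[m&(z>lo)&(z<hi)]
            if len(q)>8:
                xy=q[:,:2].astype(np.float32); r=cv2.minAreaRect(xy)
                w=np.linalg.eigh(np.cov(xy.T))[1][:,1]
                print('  z',lo,hi,len(q),'mean',q.mean(0).round(4),'zmax',q[:,2].max().round(4),'rect',np.round(r[0],4),np.round(r[1],4),round(r[2],1),'dir',np.degrees(np.arctan2(w[1],w[0])).round(1))
```

```text
scene g 1111
  z 0.006 0.017 49 mean [ 0.4833 -0.1941  0.0107] zmax 0.0169 rect [ 0.4344 -0.2046] [0.1726 0.1519] 3.8 dir -169.4
  z 0.13 0.158 15 mean [ 0.5148 -0.2388  0.1518] zmax 0.158 rect [ 0.5142 -0.2392] [0.0213 0.0045] 85.1 dir 85.9
  z 0.158 0.185 10 mean [ 0.512  -0.2382  0.1636] zmax 0.1685 rect [ 0.5118 -0.2398] [0.0187 0.0022] 81.1 dir 81.5
scene s 1517
  z 0.006 0.017 25 mean [0.4535 0.1779 0.0071] zmax 0.0169 rect [0.4567 0.1542] [0.1576 0.1699] 89.8 dir 171.1
  z 0.017 0.024 22 mean [0.5466 0.1921 0.0205] zmax 0.0231 rect [0.5456 0.1842] [0.0086 0.1025] 1.3 dir 89.3
top g 3720
  z 0.006 0.017 311 mean [ 0.494  -0.2333  0.0113] zmax 0.017 rect [ 0.4293 -0.2104] [0.1756 0.1785] 89.7 dir 133.5
  z 0.017 0.024 9 mean [ 0.506  -0.2486  0.018 ] zmax 0.0203 rect [ 0.5097 -0.248 ] [0.0914 0.0141] 85.9 dir 85.6
  z 0.13 0.158 13 mean [ 0.5164 -0.2402  0.1455] zmax 0.1577 rect [ 0.5159 -0.2409] [0.0184 0.0047] 89.2 dir 88.8
  z 0.158 0.185 14 mean [ 0.511  -0.2414  0.1637] zmax 0.1702 rect [ 0.5106 -0.2413] [0.0194 0.0058] 89.7 dir 86.8
top s 3714
  z 0.006 0.017 86 mean [0.4923 0.1539 0.009 ] zmax 0.017 rect [0.464  0.1486] [0.1754 0.1722] 87.0 dir -148.3
  z 0.017 0.024 96 mean [0.544  0.171  0.0206] zmax 0.0239 rect [0.5415 0.1845] [0.1068 0.0152] 89.8 dir 84.8
```

View pics/crop0.png

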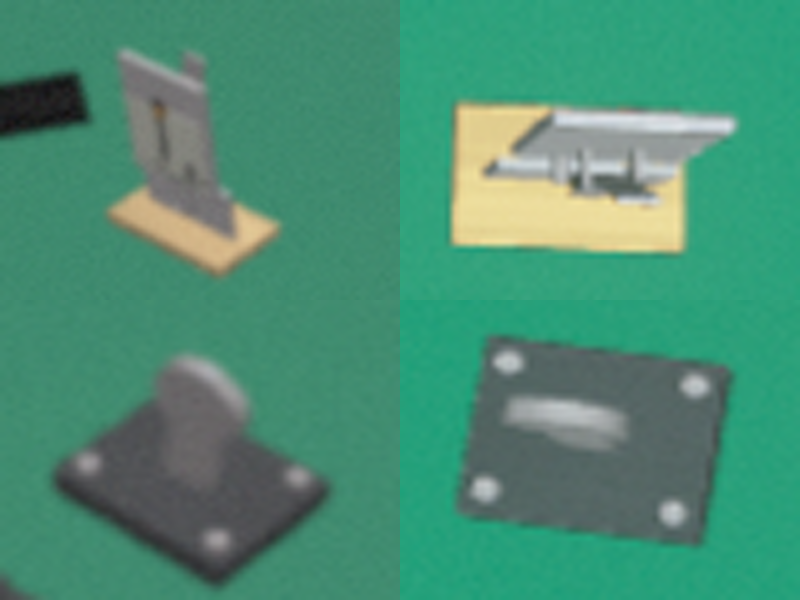

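The crops show the dial facing +x with its pointer visible, and the wing behind the plate. The stud block has its four bolts and the head ridge, yawed slightly. My windows sat too low in x, so I'll measure again properly.

Run:
```python
from h import *
S={n:dict(np.load(n+'0.npz')) for n in ['scene','top']}
def plane(q):
    for _ in range(5):
        c=q.mean(0); n=np.linalg.svd(q-c)[2][2]; d=(q-c)@n; q=q[abs(d)<max(2*d.std(),.0015)]
    return c,n*np.sign(n[0]),len(q),d.std()
T=[]
for n in S:
    P=cloud(S[n]); x,y,z=P[...,0],P[...,1],P[...,2]
    for lab,(cx,cy) in dict(g=(0.51,-0.24),s=(0.545,0.18)).items():
        m=(abs(x-cx)<.07)&(abs(y-cy)<.08)
        for lo,hi in [(.006,.017),(.017,.024),(.035,.06),(.06,.1),(.08,.16),(.1,.13),(.13,.16),(.16,.185)]:
            q=P[m&(z>lo)&(z<hi)]
            if len(q)>8:
                r=cv2.minAreaRect(q[:,:2].astype(np.float32)); w=np.linalg.eigh(np.cov(q[:,:2].T))[1][:,1]
                print(n,lab,'z',lo,hi,len(q),'mean',q.mean(0).round(4),'min',q.min(0).round(3),'max',q.max(0).round(3),'rect',np.round(r[0],4),np.round(r[1],4),round(r[2],1),'dir',np.degrees(np.arctan2(w[1],w[0])).round(1))
        if n=='scene':
            q=P[m&((z>.085) if lab=='g' else (z>.035))]; print(lab,'front plane',plane(q))
# base/foot rectangles from top by colour, rays on plane
s=S['top'];hsv=cv2.cvtColor(s['pixels'],cv2.COLOR_RGB2HSV)
def ray(s,uv,zp):
    d=s['R']@np.linalg.solve(s['K'],[uv[0],uv[1],1]); return s['eye']+d*(zp-s['eye'][2])/d[2]
for lab,m,zp,box in [('studbase',(hsv[...,1]<110)&(hsv[...,2]<140),.02,(160,165,240,225)),('foot',cv2.inRange(hsv,(10,60,120),(30,255,255))>0,.012,(305,185,375,235))]:
    k=np.zeros(m.shape,np.uint8);k[box[1]:box[3],box[0]:box[2]]=m[box[1]:box[3],box[0]:box[2]]
    c=max(cv2.findContours(k,0,1)[0],key=cv2.contourArea); r=cv2.minAreaRect(c); pts=np.array([ray(s,p,zp) for p in cv2.boxPoints(r)])
    e=pts[1]-pts[0];f=pts[2]-pts[1]
    print(lab,r,'centre',pts.mean(0).round(4),'sides',np.linalg.norm(e).round(4),np.linalg.norm(f).round(4),'ang',np.degrees(np.arctan2(e[1],e[0])).round(1),np.degrees(np.arctan2(f[1],f[0])).round(1))
```

```text
scene g z 0.006 0.017 271 mean [ 0.5456 -0.2264  0.0122] min [ 0.443 -0.309  0.006] max [ 0.575 -0.162  0.017] rect [ 0.5099 -0.2362] [0.1313 0.1477] 0.9 dir 103.4
scene g z 0.017 0.024 27 mean [ 0.5422 -0.2203  0.0193] min [ 0.509 -0.286  0.017] max [ 0.573 -0.176  0.024] rect [ 0.5499 -0.2278] [0.0585 0.11  ] 14.1 dir 92.1
scene g z 0.035 0.06 65 mean [ 0.5411 -0.2298  0.0458] min [ 0.534 -0.284  0.035] max [ 0.548 -0.191  0.06 ] rect [ 0.5411 -0.2371] [0.0931 0.0132] 89.1 dir 90.9
scene g z 0.06 0.1 132 mean [ 0.5465 -0.2356  0.0801] min [ 0.539 -0.282  0.06 ] max [ 0.554 -0.194  0.1  ] rect [ 0.5477 -0.2379] [0.0145 0.0882] 2.5 dir 89.0
scene g z 0.08 0.16 297 mean [ 0.5453 -0.2367  0.1225] min [ 0.509 -0.283  0.08 ] max [ 0.556 -0.198  0.16 ] rect [ 0.5334 -0.238 ] [0.0847 0.0441] 80.4 dir 87.4
scene g z 0.1 0.13 99 mean [ 0.5472 -0.2378  0.115 ] min [ 0.54  -0.283  0.1  ] max [ 0.554 -0.198  0.13 ] rect [ 0.5465 -0.2406] [0.0844 0.014 ] 89.4 dir 88.5
scene g z 0.13 0.16 129 mean [ 0.543  -0.2364  0.1458] min [ 0.509 -0.28   0.13 ] max [ 0.556 -0.198  0.16 ] rect [ 0.5337 -0.236
[... 3218 characters left out ...]
0.1  ] rect [0.5844 0.1811] [0.0522 0.0094] 83.2 dir 83.6
top s z 0.08 0.16 84 mean [0.584  0.1782 0.1018] min [0.577 0.155 0.08 ] max [0.593 0.207 0.114] rect [0.5855 0.1809] [0.0521 0.0104] 81.4 dir 82.8
top s z 0.1 0.13 56 mean [0.5847 0.1786 0.107 ] min [0.578 0.159 0.1  ] max [0.593 0.201 0.114] rect [0.5854 0.1803] [0.0422 0.0104] 81.4 dir 81.9
studbase ((198.5800018310547, 192.9399871826172), (37.33523941040039, 29.9813289642334), 8.130102157592773) centre [0.5851 0.1777 0.02  ] sides 0.0896 0.1117 ang -6.9 -98.5
foot ((338.7313232421875, 209.44711303710938), (39.465755462646484, 22.647014617919922), 2.38594388961792) centre [ 0.5347 -0.2383  0.012 ] sides 0.0676 0.1176 ang -3.7 -92.7
```

Stud head is at about (0.585, 0.179), yaw about -8°. The gauge origin is at about (0.5345, -0.2405), yaw about -2.7°, with its top at z of about 0.172. I'll travel over the gauge first, then turn the tool so its y axis lies along gauge x.

```bash
python3 -m pendant '[[[-0.0403,-0.0443,0,0,0,0,1],[-0.0403,-0.0443,0,0,0,0,1],[-0.0403,-0.0443,0,0,0,0,1],[-0.0403,-0.0443,0,0,0,0,1],[-0.0403,-0.0443,0,0,0,0,1],[-0.0403,-0.0443,0,0,0,0,1],[-0.0403,-0.0443,0,0,0,0,1],[-0.0403,-0.0443,0,0,0,0,1],[-0.0403,-0.0443,0,0,0,0,1],[-0.0403,-0.0443,0,0,0,0,1],[-0.0403,-0.0443,0,0,0,0,1],[-0.0403,-0.0443,0,0,0,0,1],[-0.0403,-0.0443,0,0,0,0,1],[-0.0403,-0.0443,0,0,0,0,1],[-0.0403,-0.0443,0,0,0,0,1],[-0.0403,-0.0443,0,0,0,0,1],[-0.0403,-0.0443,0,0,0,0,1],[-0.0403,-0.0443,0,0,0,0,1]]]'
python3 -m pendant '[[[0,0,0,0,0,1,0.7],[0,0,0,0,0,1,0.7],[0,0,0,0,0,1,0.7],[0,0,0,0,0,1,0.7],[0,0,0,0,0,1,0.7],[0,0,0,0,0,1,0.7],[0,0,0,0,0,1,0.7],[0,0,0,0,0,1,0.7],[0,0,0,0,0,1,0.7],[0,0,0,0,0,1,0.7],[0,0,0,0,0,0.11,0.7],[0,0,0,0,0,0,0.7]]]' 30
cat > where.py <<'E'
from h import *
s=monitor.sense(); M=R.from_quat(s['tool_rot']).as_matrix()
print('t',round(s['t'],2),'tcp',s['tcp_pos'].round(4),'yaw y',np.degrees(np.arctan2(M[1,1],M[0,1])).round(2),'z',M[:,2].round(3),'F',s['force'].round(1),'gap mm',round(s['finger_gap']*85,1),'gf',round(s['gripper_force'],1))
E
python3 where.py
```

```text
t: 1.9
tcp_pos: [0.5283, -0.2423, 0.2449]
tool_rot: [0.201, 0.98, 0.0, -0.0]
force: [0.4, 0.8, 0.3]
finger_gap: 0.999
gripper_force: 0.0
t: 3.1
tcp_pos: [0.5281, -0.2403, 0.245]
tool_rot: [0.723, 0.691, -0.0, -0.0]
force: [0.5, -0.2, 0.4]
finger_gap: 0.698
gripper_force: 0.0
t 3.1 tcp [ 0.5281 -0.2403  0.245 ] yaw y -2.58 z [-0.001  0.001 -1.   ] F [ 0.5 -0.2  0.4] gap mm 59.3 gf 0.0
```

```bash
python3 -m pendant '[[[0,0,0.03,0,0,0,0.6],[0,0,0.03,0,0,0,0.6],[0,0,0.03,0,0,0,0.6],[0,0,0.016,0,0,0,0.6],[0,0,0,0,0,0,0.6]]]' 30
python3 where.py
python3 - <<'E'
from h import *
s=snap('scene'); t=snap('top')
save('grip1',np.hstack([cv2.resize(s['pixels'][120:210,165:265],(400,360),interpolation=2),cv2.resize(t['pixels'][165:255,295:395],(400,360),interpolation=2)]))
E
```

```text
t: 3.6
tcp_pos: [0.5272, -0.2397, 0.1586]
tool_rot: [0.723, 0.691, -0.0, -0.002]
force: [0.5, 0.5, -0.5]
finger_gap: 0.603
gripper_force: 0.0
t 3.6 tcp [ 0.5272 -0.2397  0.1586] yaw y -2.65 z [-0.004  0.003 -1.   ] F [ 0.5  0.5 -0.5] gap mm 51.3 gf 0.0
```

View pics/grip1.png

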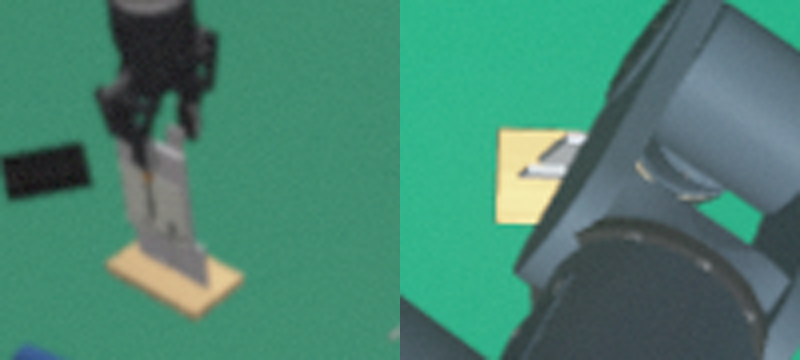

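The left half shows the fingers straddling the plate and wing, with the fingertip above the pointer boss at about (145,165). Now I'll close to just around the clip, then squeeze while shifting the hand.

```bash
python3 -m pendant '[[[0,0,0,0,0,0,0.55],[0,0,0,0,0,0,0.5],[0,0,0,0,0,0,0.48],[0,0,0,0,0,0,0.48]]]' 30; python3 where.py
python3 -m pendant '[[[0,0.001,0,0,0,0,0.44],[0,0.001,0,0,0,0,0.42],[0,0.001,0,0,0,0,0.4],[0,0.001,0,0,0,0,0.38],[0,0.001,0,0,0,0,0.36]]]' 30; python3 where.py
```

```text
t: 4.1
tcp_pos: [0.5285, -0.2406, 0.1611]
tool_rot: [0.724, 0.69, 0.0, 0.001]
force: [0.1, 0.4, 0.7]
finger_gap: 0.483
gripper_force: 0.0
t 4.1 tcp [ 0.5285 -0.2406  0.1611] yaw y -2.7 z [ 0.001 -0.001 -1.   ] F [0.1 0.4 0.7] gap mm 41.1 gf 0.0
t: 4.6
tcp_pos: [0.5327, -0.2409, 0.1619]
tool_rot: [0.723, 0.69, -0.0, 0.001]
force: [-0.7, 1.2, 6.6]
finger_gap: 0.362
gripper_force: 9.8
t 4.6 tcp [ 0.5327 -0.2409  0.1619] yaw y -2.69 z [ 0.001 -0.001 -1.   ] F [-0.7  1.2  6.6] gap mm 30.8 gf 9.8
```

```bash
python3 -m pendant '[[[0,0.001,0,0,0,0,0.34],[0,0.001,0,0,0,0,0.32],[0,0.001,0,0,0,0,0.3],[0,0.001,0,0,0,0,0.28],[0,0.0008,0,0,0,0,0.26],[0,0,0,0,0,0,0.2],[0,0,0,0,0,0,0.2],[0,0,0,0,0,0,0.2]]]' 30; python3 where.py
```

```text
t: 5.4
tcp_pos: [0.5365, -0.2411, 0.1625]
tool_rot: [0.723, 0.69, -0.0, 0.001]
force: [-2.8, 1.0, 10.6]
finger_gap: 0.258
gripper_force: 29.9
t 5.4 tcp [ 0.5365 -0.2411  0.1625] yaw y -2.69 z [ 0.001 -0.001 -1.   ] F [-2.8  1.  10.6] gap mm 21.9 gf 29.9
```

```bash
python3 -m pendant '[[[0,0,-0.006,0,0,0,0.2],[0,0,-0.012,0,0,0,0.2],[0,0,-0.025,0,0,0,0.2],[0,0,-0.025,0,0,0,0.2],[0,0,-0.025,0,0,0,0.2],[0,0,-0.025,0,0,0,0.2],[0,0,-0.025,0,0,0,0.2],[0,0,-0.012,0,0,0,0.2],[0,0,0,0,0,0,0.2]]]'; python3 where.py
python3 - <<'E'
from h import *
s=snap('scene'); save('lift',cv2.resize(s['pixels'][60:210,140:290],(600,600),interpolation=2))
P=cloud(s);x,y,z=P[...,0],P[...,1],P[...,2]
q=P[(abs(x-.545)<.04)&(abs(y+.24)<.07)&(z>.15)&(z<.29)&(S:=s['pixels'].min(-1)>95)]
print(len(q),q.min(0),q.max(0))
for _ in range(5):
    c=q.mean(0); n=np.linalg.svd(q-c)[2][2]; d=(q-c)@n; q=q[abs(d)<.003]
print(c,n*np.sign(n[0]),len(q),q.min(0),q.max(0))
E
```

```text
t: 6.3
tcp_pos: [0.5367, -0.2411, 0.2859]
tool_rot: [0.724, 0.69, 0.0, 0.001]
force: [-0.4, -0.0, -2.2]
finger_gap: 0.258
gripper_force: 30.0
t 6.3 tcp [ 0.5367 -0.2411  0.2859] yaw y -2.7 z [ 0.002 -0.002 -1.   ] F [-0.4 -0.  -2.2] gap mm 21.9 gf 30.0
429 [ 0.51779912 -0.28565016  0.15139056] [ 0.55431779 -0.19716429  0.28966362]
[ 0.54681214 -0.23827339  0.22705781] [ 0.99875544 -0.04842791  0.0119289 ] 359 [ 0.54192816 -0.28371455  0.15139056] [ 0.5516237  -0.19716429  0.28966362]
```

View pics/lift.png

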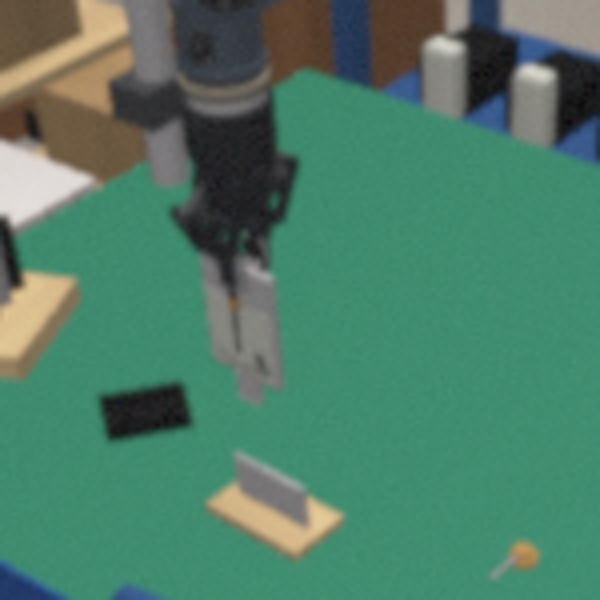

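The gauge is lifted cleanly and hangs upright in the fingers, and the rail is empty at about (270,500). Next I carry it over the stud, offset 4 mm to the dial side.

```bash
python3 -m pendant '[[[0.03,0.0025,0,0,0,0,0.2],[0.05,0.004,0,0,0,0,0.2],[0.05,0.004,0,0,0,0,0.2],[0.05,0.004,0,0,0,0,0.2],[0.05,0.004,0,0,0,0,0.2],[0.05,0.004,0,0,0,0,0.2],[0.05,0.004,0,0,0,0,0.2],[0.05,0.004,0,0,0,0,0.2],[0.05,0.004,0,0,0,0,0.2],[0.05,0.004,0,0,0,0,0.2],[0.03,0.0025,0,0,0,0.4,0.2],[0.017,0.0015,0,0,0,0.4,0.2],[0,0,0,0,0,0,0.2],[0,0,0,0,0,0,0.2]]]'; python3 where.py
python3 - <<'E'
from h import *
s=snap('scene'); t=snap('top')
save('over',np.hstack([cv2.resize(s['pixels'][150:270,235:355],(400,400),interpolation=2),cv2.resize(t['pixels'][130:230,140:240],(400,400),interpolation=2)]))
P=cloud(s);x,y,z=P[...,0],P[...,1],P[...,2]
q=P[(abs(x-.6)<.04)&(abs(y-.18)<.07)&(z>.125)&(z<.275)&(s['pixels'].min(-1)>95)]
lo=q[q[:,2]<.165]; print('tongue',lo.min(0),lo.max(0),lo.mean(0))
for _ in range(5):
    c=q.mean(0); n=np.linalg.svd(q-c)[2][2]; n*=np.sign(n[0]); d=(q-c)@n; q=q[abs(d)<.003]
print(c,n,len(q),q.min(0),q.max(0))
m=q[:,2]>.19; l=q[m]@[.144,.9895,0]; print('lateral',l.min(),l.max())
E
```

```text
t: 7.75
tcp_pos: [0.5898, 0.1783, 0.2831]
tool_rot: [0.755, 0.655, -0.001, -0.001]
force: [0.1, -1.2, -1.5]
finger_gap: 0.261
gripper_force: 30.0
t 7.75 tcp [0.5898 0.1783 0.2831] yaw y -8.11 z [-0.003 -0.001 -1.   ] F [ 0.1 -1.2 -1.5] gap mm 22.2 gf 30.0
tongue [0.59566384 0.16446353 0.1478693 ] [0.60252791 0.18923259 0.16477967] [0.59928466 0.17764067 0.15728712]
[0.60009276 0.17853287 0.22034209] [ 0.99003068 -0.14074512 -0.00548377] 520 [0.59118708 0.13413992 0.1478693 ] [0.60787883 0.21847165 0.27490553]
lateral 0.21786239247836983 0.3032799987947948
```

View pics/over.png

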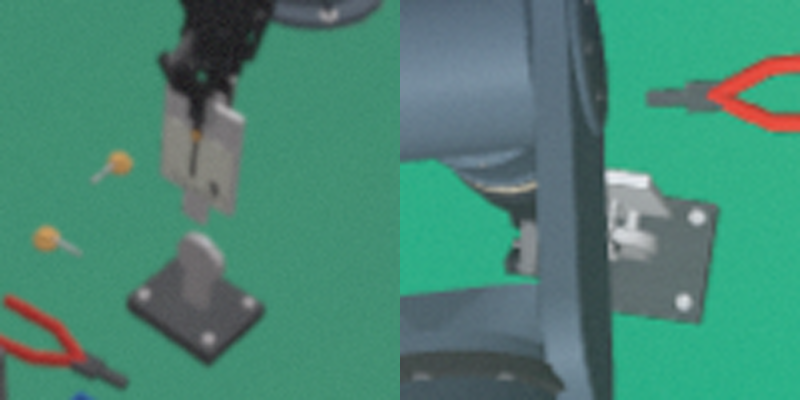

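The gauge is over the stud with the dial forward and about 2 mm of clearance from the stud's front face. I'll add a 2 mm forward and 1.5 mm sideways correction, then lower it.

```bash
python3 -m pendant '[[[0.0019,0.0025,0,0,0,0.02,0.2],[0,0,0.01,0,0,0,0.2],[0,0,0.02,0,0,0,0.2],[0,0,0.02,0,0,0,0.2],[0,0,0.015,0,0,0,0.2],[0,0,0.01,0,0,0,0.2],[0,0,0.008,0,0,0,0.2],[0,0,0,0,0,0,0.2]]]'; python3 where.py
python3 -m pendant '[[[0,0,0.003,0,0,0,0.2],[0,0,0.003,0,0,0,0.2],[0,0,0,0,0,0,0.2]]]'; python3 where.py
```

```text
t: 8.65
tcp_pos: [0.5924, 0.1797, 0.2172]
tool_rot: [0.757, 0.654, -0.001, -0.0]
force: [-0.7, -0.6, -1.8]
finger_gap: 0.257
gripper_force: 30.0
t 8.65 tcp [0.5924 0.1797 0.2172] yaw y -8.35 z [-0.002 -0.    -1.   ] F [-0.7 -0.6 -1.8] gap mm 21.9 gf 30.0
t: 8.95
tcp_pos: [0.5928, 0.1799, 0.2134]
tool_rot: [0.757, 0.654, 0.0, 0.0]
force: [-0.8, -0.3, -2.6]
finger_gap: 0.257
gripper_force: 30.0
t 8.95 tcp [0.5928 0.1799 0.2134] yaw y -8.34 z [ 0.  0. -1.] F [-0.8 -0.3 -2.6] gap mm 21.9 gf 30.0
```

```bash
python3 -m pendant '[[[0,0,0.003,0,0,0,0.2],[0,0,0.003,0,0,0,0.2],[0,0,0,0,0,0,0.2]]]'; python3 where.py
python3 -m pendant '[[[0,0,0.002,0,0,0,0.2],[0,0,0.002,0,0,0,0.2],[0,0,0,0,0,0,0.2]]]'; python3 where.py
```

```text
t: 9.25
tcp_pos: [0.5925, 0.1798, 0.2081]
tool_rot: [0.757, 0.654, -0.0, -0.0]
force: [0.6, -0.5, -3.1]
finger_gap: 0.259
gripper_force: 30.0
t 9.25 tcp [0.5925 0.1798 0.2081] yaw y -8.34 z [-0.001 -0.    -1.   ] F [ 0.6 -0.5 -3.1] gap mm 22.0 gf 30.0
t: 9.55
tcp_pos: [0.5931, 0.18, 0.206]
tool_rot: [0.757, 0.654, 0.0, 0.0]
force: [-1.0, -0.2, 1.7]
finger_gap: 0.26
gripper_force: 30.5
t 9.55 tcp [0.5931 0.18   0.206 ] yaw y -8.35 z [ 0.001  0.    -1.   ] F [-1.  -0.2  1.7] gap mm 22.1 gf 30.5
```

```bash
python3 -m pendant '[[[0,0,0.0012,0,0,0,0.2],[0,0,0.0008,0,0,0,0.2],[0,0,0,0,0,0,0.2]]]'; python3 where.py
```

```text
t: 9.85
tcp_pos: [0.5933, 0.18, 0.2059]
tool_rot: [0.757, 0.654, 0.001, 0.001]
force: [-1.6, -0.6, 8.7]
finger_gap: 0.263
gripper_force: 31.4
t 9.85 tcp [0.5933 0.18   0.2059] yaw y -8.34 z [ 0.002  0.    -1.   ] F [-1.6 -0.6  8.7] gap mm 22.4 gf 31.4
```

Contact came at the expected height (+11 N), so it is seated. I'll open gradually while shifting back, so that the clip draws the plate onto the stud.

```bash
python3 -m pendant '[[[0,-0.0016,0,0,0,0,0.29],[0,-0.0016,0,0,0,0,0.31],[0,-0.0016,0,0,0,0,0.33],[0,-0.0016,0,0,0,0,0.35],[0,-0.0016,0,0,0,0,0.37],[0,-0.0016,0,0,0,0,0.39],[0,-0.0016,0,0,0,0,0.41],[0,-0.0016,0,0,0,0,0.43]]]'; python3 where.py
python3 -m pendant '[[[0,0,0,0,0,0,0.5],[0,0,0,0,0,0,0.6],[0,0,0,0,0,0,0.7],[0,0,0,0,0,0,0.7]]]'; python3 where.py
python3 -m pendant '[[[0,0,-0.02,0,0,0,0.7],[0,0,-0.04,0,0,0,0.7],[0,0,-0.04,0,0,0,0.7],[0,0,-0.02,0,0,0,0.7],[0,0,0,0,0,0,0.7],[0,0,0,0,0,0,0.7]]]'; python3 where.py
python3 - <<'E'
from h import *
s=snap('scene'); t=snap('top'); np.savez('seat.npz',**{k:np.array(v) for k,v in s.items()})
save('seat',np.hstack([cv2.resize(s['pixels'][180:270,245:335],(450,450),interpolation=2),cv2.resize(t['pixels'][150:220,165:235],(350,450),interpolation=2)]))
P=cloud(s);x,y,z=P[...,0],P[...,1],P[...,2]
q=P[(abs(x-.6)<.04)&(abs(y-.18)<.07)&(z>.11)&(z<.25)&(s['pixels'].min(-1)>80)]
for _ in range(5):
    c=q.mean(0); n=np.linalg.svd(q-c)[2][2]; n*=np.sign(n[0]); d=(q-c)@n; q=q[abs(d)<.003]
print(c,n,len(q),q.min(0),q.max(0),c@[.99,-.1407,0]); l=q@[.144,.9895,0]; print('lateral',l.min(),l.max())
E
```

```text
t: 10.65
tcp_pos: [0.5816, 0.1812, 0.2029]
tool_rot: [0.757, 0.654, -0.001, -0.001]
force: [-1.0, -0.3, -0.2]
finger_gap: 0.429
gripper_force: 0.2
t 10.65 tcp [0.5816 0.1812 0.2029] yaw y -8.34 z [-0.003 -0.    -1.   ] F [-1.  -0.3 -0.2] gap mm 36.5 gf 0.2
t: 11.05
tcp_pos: [0.5826, 0.1813, 0.2034]
tool_rot: [0.757, 0.654, -0.0, -0.0]
force: [0.6, 0.1, -0.2]
finger_gap: 0.704
gripper_force: 0.0
t 11.05 tcp [0.5826 0.1813 0.2034] yaw y -8.34 z [-0.001 -0.    -1.   ] F [ 0.6  0.1 -0.2] gap mm 59.8 gf 0.0
t: 11.65
tcp_pos: [0.5823, 0.1813, 0.2993]
tool_rot: [0.757, 0.654, -0.0, -0.0]
force: [-1.7, 0.1, -0.5]
finger_gap: 0.704
gripper_force: 0.0
t 11.65 tcp [0.5823 0.1813 0.2993] yaw y -8.34 z [-0.001 -0.    -1.   ] F [-1.7  0.1 -0.5] gap mm 59.8 gf 0.0
[0.59848341 0.18176936 0.15806908] [ 0.98875292 -0.14456007  0.03834122] 382 [0.5896301  0.13748326 0.11064732] [0.60714652 0.22103059 0.2195804 ] 0.5669236241494002
lateral 0.2211164852656642 0.30556323142287395
```

View pics/seat.png

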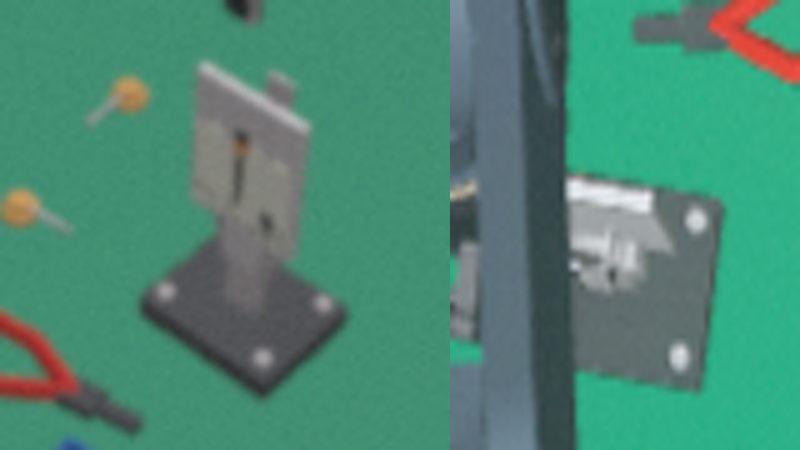

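The gauge sits upright on the stud with its clip closed. The pointer hangs from about (240,148) to (238,198) in the crop, and the mark tab is at about (266,222). Next, the mark angle on the dial plane.

Run:
```python
from h import *
s=dict(np.load('seat.npz')); K,Rm,e=s['K'],s['R'],s['eye']
n=np.array([.9888,-.1446,.0383]);n/=np.linalg.norm(n);c=np.array([.59848,.18177,.15807])
yv=np.cross([0,0,1],n);yv/=np.linalg.norm(yv);zv=np.cross(n,yv)
g=cv2.resize(s['pixels'][180:270,245:335],None,fx=8,fy=8,interpolation=cv2.INTER_CUBIC).max(-1).astype(int)
v,u=np.indices(g.shape); U=(u+.5)/8-.5+245; V=(v+.5)/8-.5+180
def onplane(off):
    d=np.stack([(U-K[0,2])/K[0,0],(V-K[1,2])/K[1,1],np.ones_like(U)],-1)@Rm.T
    k=((c+off*n-e)@n)/(d@n); p=e+d*k[...,None]-c; return p@yv,p@zv
Y,Z=onplane(0); 
pl=(abs(Y)<.036)&(Z>-.055)&(Z<.03); print('median',np.median(g[pl]))
for th in (75,95):
    nl,L,st,ce=cv2.connectedComponentsWithStats(((g<th)&pl).astype(np.uint8))
    for off in (0,.004):
        Yo,Zo=onplane(off)
        for i in range(1,nl):
            if st[i,4]>60:
                m=L==i; print(th,off,st[i],'y',Yo[m].mean().round(4),'z',Zo[m].mean().round(4),'yr',Yo[m].min().round(4),Yo[m].max().round(4),'zr',Zo[m].min().round(4),Zo[m].max().round(4))
P=cloud(s); P=P[(s['pixels'].min(-1)>80)]; q=(P-c); q=q[(abs(q@n)<.006)&(abs(q@yv)<.06)&(abs(q@zv)<.08)&(P[:,2]>.12)]
print('plate y',np.percentile(q@yv,[1,99]),'z',(q@zv).max())
```

```text
median 127.0
95 0 [376 209  21  21 313] y -0.0078 z 0.021 yr -0.0129 -0.0032 zr 0.0159 0.0258
95 0 [377 257  11  59 501] y -0.0067 z -0.0125 yr -0.0098 -0.004 zr -0.0298 0.0011
95 0 [418 346  17  25 328] y 0.0187 z -0.0362 yr 0.0144 0.0228 zr -0.0429 -0.0302
95 0.004 [376 209  21  21 313] y -0.0051 z 0.0254 yr -0.01 -0.0004 zr 0.0203 0.0302
95 0.004 [377 257  11  59 501] y -0.0039 z -0.0079 yr -0.007 -0.0013 zr -0.0251 0.0056
95 0.004 [418 346  17  25 328] y 0.0213 z -0.0314 yr 0.0171 0.0254 zr -0.0382 -0.0255
plate y [-0.04291801  0.03911863] z 0.06155113608421453
```

The mark angle comes out at about 0.37 rad, to be refined with the pointer itself. I'll grip the bare plate at gauge y -28.

```bash
python3 -m pendant '[[[-0.018,0.008,0,0,0,0,0.45],[-0.018,0.0078,0,0,0,0,0.4],[0,0,0.02,0,0,0,0.4],[0,0,0.03,0,0,0,0.4],[0,0,0.03,0,0,0,0.4],[0,0,0.025,0,0,0,0.4],[0,0,0.014,0,0,0,0.4],[0,0,0,0,0,0,0.3],[0,0,0,0,0,0,0.25]]]' 30; python3 where.py
python3 -m pendant '[[[0,0,0,0,0,0,0.2],[0,0,0,0,0,0,0.16],[0,0,0,0,0,0,0.14],[0,0,0,0,0,0,0.12],[0,0,0,0,0,0,0.12]]]' 30; python3 where.py
```

```text
t: 12.65
tcp_pos: [0.5917, 0.1504, 0.2048]
tool_rot: [0.757, 0.654, 0.0, 0.0]
force: [0.6, -0.1, 0.5]
finger_gap: 0.253
gripper_force: 0.0
t 12.65 tcp [0.5917 0.1504 0.2048] yaw y -8.38 z [ 0.001 -0.    -1.   ] F [ 0.6 -0.1  0.5] gap mm 21.5 gf 0.0
t: 13.15
tcp_pos: [0.5911, 0.1511, 0.2048]
tool_rot: [0.757, 0.654, 0.0, 0.0]
force: [1.0, 0.1, 0.4]
finger_gap: 0.121
gripper_force: 0.0
t 13.15 tcp [0.5911 0.1511 0.2048] yaw y -8.33 z [ 0. -0. -1.] F [1.  0.1 0.4] gap mm 10.3 gf 0.0
```

The fingers are centred on the plate with no contact at 10 mm. I'll close, then rock in steps about the head centre while watching the force.

```bash
python3 -m pendant '[[[0,0,0,0,0,0,0.05],[0,0,0,0,0,0,0.05],[0,0,0,0,0,0,0.05],[0,0,0,0,0,0,0.05]]]' 40; python3 where.py
python3 -m pendant '[[[0.0045,0,-0.001,0,-0.25,0,0.05],[0.0045,0,-0.001,0,-0.25,0,0.05],[0.0045,0,-0.001,0,-0.25,0,0.05],[0.0045,0,-0.001,0,-0.25,0,0.05],[0,0,0,0,0,0,0.05]]]'; python3 where.py
```

```text
t: 13.55
tcp_pos: [0.5915, 0.151, 0.2048]
tool_rot: [0.757, 0.654, 0.0, 0.0]
force: [1.8, 0.1, 2.2]
finger_gap: 0.082
gripper_force: 41.7
t 13.55 tcp [0.5915 0.151  0.2048] yaw y -8.35 z [ 0.001  0.    -1.   ] F [1.8 0.1 2.2] gap mm 7.0 gf 41.7
t: 14.05
tcp_pos: [0.5937, 0.1659, 0.2078]
tool_rot: [0.755, 0.653, -0.045, 0.04]
force: [1.2, -0.9, 4.7]
finger_gap: 0.083
gripper_force: 42.0
t 14.05 tcp [0.5937 0.1659 0.2078] yaw y -8.25 z [-0.016 -0.119 -0.993] F [ 1.2 -0.9  4.7] gap mm 7.1 gf 42.0
```

```bash
python3 -m pendant '[[[0.0045,0,-0.001,0,-0.25,0,0.05],[0.0045,0,-0.001,0,-0.25,0,0.05],[0.0045,0,-0.001,0,-0.25,0,0.05],[0.0045,0,-0.001,0,-0.25,0,0.05],[0,0,0,0,0,0,0.05]]]'; python3 where.py
python3 -m pendant '[[[0.0045,0,-0.001,0,-0.25,0,0.05],[0.0045,0,-0.001,0,-0.25,0,0.05],[0,0,0,0,0,0,0.05]]]'; python3 where.py
```

```text
t: 14.55
tcp_pos: [0.5959, 0.181, 0.2085]
tool_rot: [0.751, 0.649, -0.09, 0.079]
force: [-0.4, 0.8, 5.2]
finger_gap: 0.082
gripper_force: 42.2
t 14.55 tcp [0.5959 0.181  0.2085] yaw y -8.26 z [-0.033 -0.237 -0.971] F [-0.4  0.8  5.2] gap mm 7.0 gf 42.2
t: 14.85
tcp_pos: [0.597, 0.1886, 0.2081]
tool_rot: [0.748, 0.647, -0.113, 0.099]
force: [0.4, 1.3, 5.1]
finger_gap: 0.08
gripper_force: 42.2
t 14.85 tcp [0.597  0.1886 0.2081] yaw y -8.27 z [-0.041 -0.294 -0.955] F [0.4 1.3 5.1] gap mm 6.8 gf 42.2
```

Lean is now 0.30 rad with low forces. I'll let the pointer settle and compare it with the mark.

```bash
python3 -m pendant '[[[0,0,0,0,0,0,0.05],[0,0,0,0,0,0,0.05],[0,0,0,0,0,0,0.05],[0,0,0,0,0,0,0.05],[0,0,0,0,0,0,0.05],[0,0,0,0,0,0,0.05],[0,0,0,0,0,0,0.05],[0,0,0,0,0,0,0.05]]]'
python3 - <<'E'
from h import *
s=snap('scene'); save('rock1',cv2.resize(s['pixels'][170:270,245:345],(600,600),interpolation=2))
E
```

```text
t: 15.65
tcp_pos: [0.597, 0.1883, 0.2081]
tool_rot: [0.748, 0.646, -0.112, 0.098]
force: [1.9, 2.6, 5.6]
finger_gap: 0.082
gripper_force: 42.2
```

View pics/rock1.png

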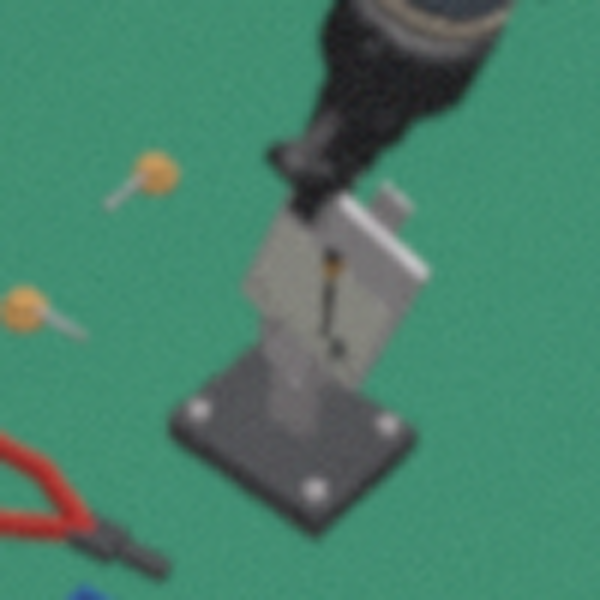

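At 0.30 rad the pointer runs from (333,262) to (327,335) and the tab is at (337,349), so a little more lean is needed. I'll quantify it.

```bash
cat > meas.py <<'E'
from h import *
imgs=[snap('scene') for _ in range(4)]
s=imgs[0]; K,Rm,e=s['K'],s['R'],s['eye']; px=np.mean([i['pixels'] for i in imgs],0).astype(np.float32)
n=np.array([.9894,-.145,0]);yv=np.array([.145,.9894,0]);c=n*.5669+yv*.2633+np.array([0,0,.15])
g=cv2.resize(px[180:270,245:345],None,fx=8,fy=8,interpolation=cv2.INTER_CUBIC).max(-1)
v,u=np.indices(g.shape); U=(u+.5)/8-.5+245; V=(v+.5)/8-.5+180
D=np.stack([(U-K[0,2])/K[0,0],(V-K[1,2])/K[1,1],np.ones_like(U)],-1)@Rm.T
def onp(off):
    k=((c+off*n-e)@n)/(D@n); p=e+D*k[...,None]-c; return p@yv,p[...,2]
Y,Z=onp(0); pl=(abs(Y-.02)<.045)&(Z>-.045)&(Z<.035)
for th in (85,95,105):
    nl,L,st,ce=cv2.connectedComponentsWithStats(((g<th)&pl).astype(np.uint8))
    for i in range(1,nl):
        if st[i,4]>60:
            m=L==i; print(th,[(off,Y2[m].mean().round(4),Z2[m].mean().round(4)) for off in (0,.004) for Y2,Z2 in [onp(off)]],'yr',Y[m].min().round(4),Y[m].max().round(4),'zr',Z[m].min().round(4),Z[m].max().round(4),st[i,:2]/8+[245,180],st[i,4])
E
python3 meas.py
```

```text
85 [(0, np.float64(0.0249), np.float64(0.0272)), (0.004, np.float64(0.0276), np.float64(0.0319))] yr 0.0212 0.0288 zr 0.0225 0.0315 [299.375 211.75 ] 214
85 [(0, np.float64(0.0253), np.float64(-0.0026)), (0.004, np.float64(0.0281), np.float64(0.0024))] yr 0.0238 0.0269 zr -0.0093 0.0032 [299.375 218.375] 121
85 [(0, np.float64(0.0341), np.float64(-0.035)), (0.004, np.float64(0.0368), np.float64(-0.0299))] yr 0.0318 0.0364 zr -0.0387 -0.0316 [300.625 227.375] 111
95 [(0, np.float64(0.0249), np.float64(0.0272)), (0.004, np.float64(0.0277), np.float64(0.032))] yr 0.0198 0.0302 zr 0.0207 0.0333 [299.    211.375] 400
95 [(0, np.float64(0.0254), np.float64(-0.0085)), (0.004, np.float64(0.0282), np.float64(-0.0036))] yr 0.0224 0.0283 zr -0.0292 0.0079 [298.875 217.375] 590
95 [(0, np.float64(0.034), np.float64(-0.035)), (0.004, np.float64(0.0367), np.float64(-0.0298))] yr 0.03 0.0383 zr -0.0412 -0.0292 [300.125 226.75 ] 300
105 [(0, np.float64(0.0251), np.float64(0.0275)), (0.004, np.float64(0.0279), np.float64(0.0322))] yr 0.0187 0.0319 zr 0.019 0.035 [298.75  210.875] 660
105 [(0, np.float64(0.0284), np.float64(-0.019)), (0.004, np.float64(0.0311), np.float64(-0.0139))] yr 0.0212 0.0396 zr -0.0446 0.0113 [298.375 216.625] 1707
```

The tab sits about 6 mm to the side of the pointer line, so about 0.105 rad more is needed.

```bash
python3 -m pendant '[[[0.0039,0,-0.0009,0,-0.22,0,0.05],[0.0039,0,-0.0009,0,-0.22,0,0.05],[0.0039,0,-0.0009,0,-0.22,0,0.05],[0.0039,0,-0.0009,0,-0.22,0,0.05],[0,0,0,0,0,0,0.05],[0,0,0,0,0,0,0.05],[0,0,0,0,0,0,0.05],[0,0,0,0,0,0,0.05],[0,0,0,0,0,0,0.05],[0,0,0,0,0,0,0.05],[0,0,0,0,0,0,0.05],[0,0,0,0,0,0,0.05],[0,0,0,0,0,0,0.05],[0,0,0,0,0,0,0.05]]]'; python3 where.py; python3 meas.py
python3 - <<'E'
from h import *
s=snap('scene'); save('rock2',cv2.resize(s['pixels'][175:265,255:345],(600,600),interpolation=2))
P=cloud(s);x,y,z=P[...,0],P[...,1],P[...,2]
q=P[(abs(x-.6)<.04)&(abs(y-.2)<.08)&(z>.11)&(z<.19)&(s['pixels'].min(-1)>80)]
for _ in range(5):
    c=q.mean(0); n=np.linalg.svd(q-c)[2][2]; n*=np.sign(n[0]); d=(q-c)@n; q=q[abs(d)<.003]
print(c,n,len(q))
E
```

```text
t: 17.3
tcp_pos: [0.5989, 0.2013, 0.2066]
tool_rot: [0.741, 0.641, -0.152, 0.133]
force: [2.7, 2.1, 5.0]
finger_gap: 0.08
gripper_force: 42.3
t 17.3 tcp [0.5989 0.2013 0.2066] yaw y -8.29 z [-0.055 -0.391 -0.919] F [2.7 2.1 5. ] gap mm 6.8 gf 42.3
85 [(0, np.float64(0.0353), np.float64(0.0239)), (0.004, np.float64(0.038), np.float64(0.0287))] yr 0.0312 0.0393 zr 0.0193 0.0282 [301.875 214.   ] 246
85 [(0, np.float64(0.0363), np.float64(-0.0318)), (0.004, np.float64(0.0389), np.float64(-0.0267))] yr 0.0338 0.0398 zr -0.0429 -0.0148 [301.375 223.875] 294
95 [(0, np.float64(0.0353), np.float64(0.0241)), (0.004, np.float64(0.038), np.float64(0.0289))] yr 0.0302 0.0407 zr 0.018 0.03 [301.625 213.625] 421
95 [(0, np.float64(0.0357), np.float64(-0.0234)), (0.004, np.float64(0.0384), np.float64(-0.0184))] yr 0.0322 0.0413 zr -0.0449 0.005 [301.  219.5] 970
105 [(0, np.float64(0.0181), np.float64(0.034)), (0.004, np.float64(0.0209), np.float64(0.0388))] yr 0.0127 0.0239 zr 0.0325 0.035 [297.375 209.   ] 85
105 [(0, np.float64(0.0354), np.float64(0.0244)), (0.004, np.float64(0.0381), np.float64(0.0292))] yr 0.0291 0.0423 zr 0.0164 0.032 [301.375 213.25 ] 658
105 [(0, np.float64(0.0357), np.float64(-0.0212)), (0.004, np.float64(0.0384), np.float64(-0.0161))] yr 0.0309 0.0426 zr -0.0449 0.0081 [300.75 218.75] 1530
[0.60304017 0.2102231  0.15043055] [ 0.98855292 -0.1482507   0.02801539] 348
```

View pics/rock2.png

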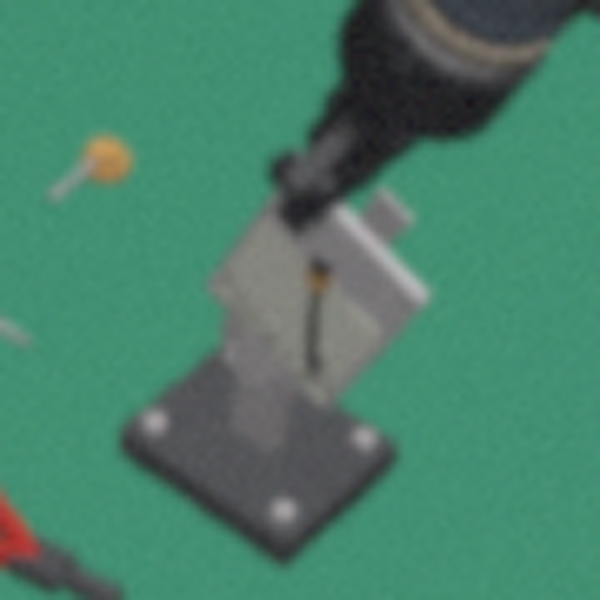

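The pointer now lies over the tab: it runs from (320,275) to (314,350), and the tab is at about (316,365). The rocking centre has moved less than 2 mm, forces are low and the fingers still hold the plate. I'm handing it in.

```bash
python3 -c "
from station import job
print(job.sign_off())"
```

```text
the job is handed in; nothing more can be done
None
```

I seated the gauge on the stud with its clip closed, rocked it to about 0.41 rad and handed the job in with the fingers still holding the plate; in the camera view the pointer tip is over the set mark, within about 3 mm, but no verdict came back at sign-off.

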